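# Nip a stack of glued boxes in the hand press

### The arm

A 6-joint arm with a two-finger parallel gripper is mounted at the origin on a cart in front of the work surface, level with it; the furniture and walls round the work are solid. World frame = base frame: x ahead of the robot, y to its left, z up, the work surface at z = 0. Lengths are in mm, angles in rad, forces in N, time in s.
With the tool pointing down it reaches from about 350 to 775 mm from the base axis. Payload 5.5 kg.
Tool frame: the origin (TCP) lies on the centre line of the jaws, within the pads' length; the fingertips stand 19 mm ahead of it and the grasp point (between the pads) is the TCP; z points along the fingers, y is the line along which they close (so a half turn about z gives the same grasp; the last joint's range is limited). The gripper opens to 85 mm and grips with 20 to 120 N. Pads are 22 mm wide; open, the fingers measure 114 mm over their backs; the gripper's body (76 mm by 85 mm) begins 54 mm behind the grasp point. The pads swing forward as they close: fully open they stand 13 mm farther back than shut.
Start: joints at [-1.291, 0.313, 0.046, 1.304, 0, 1.431], TCP at [234.357, -525.116, 250.323] pointing down, gripper open.
Joint ranges: [-2.76, 2.76], [-0.86, 1.69], [-1.03, 1.26], [-2.2, 2.34], [-1.47, 1.5], [-3.14, 3.14]. Speed limits (rad/s): [2.57, 2.57, 3.14, 3.14, 3.14, 3.14].

### API

Orientations are given as a unit quaternion [x, y, z, w].
In Python, from rig import manip gives the robot as it stands. The module is installed in compiled form; this text tells all that it offers.
- The arm moves only by the tool step_arm, never from a script. Its argument "deltas" is a list of rows, each an object of numbers: "dx", "dy", "dz": the shift along the tool's x, y, z in cm; "ax", "ay", "az": the turn, a rotation vector about the tool's x, y, z in units of 8 degrees (1.0 is 8 degrees); "jaw": the finger opening in cm, from 0 to 8.54. In form: [{"dx": .., "dy": .., "dz": .., "ax": .., "ay": .., "az": .., "jaw": ..}, ...]. A call has 1 to 12 rows; each row shifts and turns the commanded pose from where the row before left it, along the tool's axes as they then stand; what a row does not reach is not made up. A row lasts 1/8 s, in which the tool goes at most 62.5 mm and 10.7 degrees, less where a joint would pass 70% of its speed; a pose out of reach is approached as far as the arm can. A call with a gripper value outside its range is refused whole. The fingers move at their own pace and stop on an object; "squeeze" is the grip in N (left out, the last holds). Time passes only in rows, so rows that do not move let the fingers close. It gives the time, the measured TCP pose, the force, the opening and the grip force at its end, in the units of the state.
- manip.get_obs(): the state, without advancing time (a new reading comes with each control period).
- manip.capture(name): name is "side" or "top" or "wrist"; returns (picture, depth): 420x560x3 uint8, red, green, blue; 420x560 float32, mm along the optical axis (not along the pixel's ray), 0 where there is no reading.
- manip.camera_model(name): a dict with "mtx" (3x3 intrinsics, pixels), "eye" and "attitude" of the camera in the world. Camera axes: x right, y down, z forward; pixel columns grow to the right and rows downward; lengths in mm; the calibration is good to about 2 mm. A picture is of the moment at which its call begins: read the wrist's pose just before it. camera_model takes no time and is no camera call; for the wrist camera it gives the pose at the moment of the call.
- manip.hand_in(): hands the job in; it is judged then, once.
The state is a dict: "clock": time; "q": joint angles; "qvel": joint speeds; "joint_torque": joint torques, N m; "position": TCP position; "eef_rot": TCP orientation; "force": force on the tool from outside, world axes, zero at the start; "ft_torque": the same for the moment, N m; "gripper_width": finger opening in mm; "grip_force": force on a finger pad.
Only numpy, scipy, OpenCV 4.12 (cv2) and the standard library are available. Lean on these libraries where they do the work, as an engineer would, in place of code of your own. Each camera call takes 0.05 s, during which the arm holds its last target. There are 200 camera calls.

### The job

Three freshly glued boxes must be nipped together in the hand press: take the medium box from the open suitcase and set it centred and square on the large one already lying on the press bed, then set the small box centred and square on the medium one. Then pull the press's sprung lever down over the stack until it is level, so that the pad's spring is about half compressed (never to its stop), and keep it there: the lever springs open if let go, so finish while still holding it down, with the stack still square. Leave the paste pot where it stands.

Things in the scene. Friction and masses are not known exactly. Their poses are not given: they have to be found in the camera images.
- press: Grey hand press fixed to the table, base 235 x 130 mm (x -80 to +155 mm). Origin: bed centre at table height; x points from the bed to the hinge, z up. The hinge line is parallel to y at x 110, z 112 mm, in cheeks 84 mm wide. The lever is a bail: two arms at y +-53 mm, a grip across their ends, a bridge with the sprung pad nearer the hinge; at rest it stands upright behind the bed, to z 315 mm.
- press_bed (a point): Centre of the top of the press's plywood bed board (126 x 112 mm), 22 mm above the table. The upright lever leaves the space above the bed free.
- press_lever (a joint): Lever angle a, rad: 0 upright (its spring returns it there when let go), grows as it is pulled forward and down to the press's -x, 1.571 level, stop 1.70. Grip centre in the press's frame, m: x = 0.110 + 0.045 cos a - 0.190 sin a, y = 0, z = 0.112 + 0.190 cos a + 0.045 sin a. Holding it level takes about 3 N at the grip without the stack, 10 N on it.
- press_plunger (a joint): Compression of the pad's spring, m: 0 = pad fully out, 0.012 = stop; 2 N per mm. With the three boxes stacked on the bed the pad meets the small box at a lever angle of about 1.52 rad; with the lever level it reads about 0.006, half way, and the dark groove round the stem stands at the lower edge of its sleeve.
- press_grip_center (a point): Centre of the lever's grip: a wooden handle 92 mm long, 22 mm thick, parallel to the press's y axis. It revolves freely on its spindle, so it can be pinched from above near its middle and followed along the arc without turning the hand. This point turns with it: use its position only.
- press_pad: Round steel and rubber pad, 40 mm across, 12 mm thick, on the sprung stem 110 mm from the hinge line; it swivels a little. Its origin is its centre.
- box_large_center (a point): Centre of the large closed board box, 92 x 70 x 32 mm (x, y, z), lying near the middle of the press bed with its long side roughly along the press's x. 0.16 kg, not fixed.
- box_medium_center (a point): Centre of the medium closed board box, 80 x 58 x 30 mm (x, y, z), lying loose in the open suitcase, lid up; 0.08 to 0.17 kg. The three boxes are alike but for size: plain brown board, a small blank paper label on the lid. Their sides are flat and can be pinched from above across y.
- box_small_center (a point): Centre of the small closed board box, 64 x 48 x 28 mm (x, y, z), lying loose in the open suitcase, lid up; 0.06 to 0.13 kg.
- suitcase: Open dark suitcase to the left of the press, fixed, lid standing up at its rear (far) side. Origin: about the middle of its underside. Inside it is 282 mm (x, -130 to +152) by 382 mm (y, +-191); its flat floor is 6 mm above the origin, its thin walls rise to 82 mm.
- paste_pot_center (a point): Centre of the light-coloured round paste pot, 75 mm across and 75 mm high, that stands near the front edge of the table, to the right of the press; to be left alone.
There are look-alikes about, which are no part of the job. Leave any pink look-alike of the part that bears paste_pot_center alone.

How it is judged (in metres and radians):
On the way, in this order (a step that is already met when the one before it is completed fails the run):
1. the medium box lies released, centred and square on the large one on the press bed (horizontal distance between box_large_center and press below 0.015 m and height (world z) of box_large_center between 0.0355 and 0.0405 m and horizontal distance between box_medium_center and box_large_center below 0.008 m and angle between the x axis of box_medium_center and the x axis of box_large_center, either way round below 0.12 rad and z of box_medium_center in the frame of box_large_center between 0.0285 and 0.0335 m and contact force between the fingers and box_medium below 0.1 N), for 0.2 s.
2. the small box lies released, centred and square on the medium one, the stack still square (all of step 1 and horizontal distance between box_small_center and box_medium_center below 0.008 m and angle between the x axis of box_small_center and the x axis of box_medium_center, either way round below 0.12 rad and z of box_small_center in the frame of box_medium_center between 0.0265 and 0.0315 m and contact force between the fingers and box_small below 0.1 N), for 0.2 s.
3. the robot holds the lever level, the pad on the small box and its spring about half compressed (horizontal distance between box_large_center and press below 0.015 m and height (world z) of box_large_center between 0.0355 and 0.0405 m and horizontal distance between box_medium_center and box_large_center below 0.008 m and angle between the x axis of box_medium_center and the x axis of box_large_center, either way round below 0.12 rad and z of box_medium_center in the frame of box_large_center between 0.0285 and 0.0335 m and horizontal distance between box_small_center and box_medium_center below 0.008 m and angle between the x axis of box_small_center and the x axis of box_medium_center, either way round below 0.12 rad and z of box_small_center in the frame of box_medium_center between 0.0265 and 0.0315 m and value of joint press_plunger between 0.0032 and 0.0088 m and value of joint press_lever between 1.53 and 1.61 rad and contact force between press_pad and box_small above 5 N and contact force between any of the fingers, the arm and press_lever above 3 N and velocity of joint press_lever between -0.05 and 0.05 rad/s), for 0.3 s.
At the end, for the whole second after the job is handed in: Robot still holds the lever steady, level (1.53-1.61 rad); pad on the small box, >5 N, its spring in 3.2-8.8 mm; small on medium on large, each centred to 8 mm, square to 0.12 rad, the large within 15 mm of the bed centre; fingers off the boxes; pot within 30 mm of its place (all of step 3 and contact force between the fingers and box_small below 0.1 N and contact force between the fingers and box_medium below 0.1 N and contact force between the fingers and box_large below 0.1 N and distance of paste_pot_center from where it was at the start of the episode below 0.03 m and angle between paste_pot_center's own z axis and vertical below 0.5 rad); the arm keeps its last pose, push and grip.
It fails at once if the pad's spring is driven to its stop, crushing the boxes (value of joint press_plunger above 0.0113 m).
It fails at once if the paste pot is pushed away or knocked over (distance of paste_pot_center from where it was at the start of the episode above 0.03 m or angle between paste_pot_center's own z axis and vertical above 0.5 rad).
It also fails if it takes over 67 s, if anything falls off the work surface, if the arm or the gripper's body presses on something with over 40 N, if the wrist force passes 120 N, or if a joint passes its speed limit or range.

## Working session

There is one attempt and no reset: what is moved stays moved. The work goes in short steps, Python scripts to look and compute and a tool call to move; the robot and the scene stay as the last step left them, time stands still between calls to the robot, and variables do not carry over. Pictures are saved under pics/ and viewed, at most 10 in all, crops included, and the job is handed in when it is done.

Besides the shell and the picture viewer there is one more tool, called after "Request:" by a JSON object that holds its "fn" and its "kwargs". step_arm: Moves the arm, as the interface text tells. Its arguments: {"type":"object","properties":{"deltas":{"type":"array"},"squeeze":{"type":"number"}},"required":["deltas"]}

```bash
mkdir -p pics
cat > h.py <<'E'
import numpy as np, cv2
from rig import manip
from scipy.spatial.transform import Rotation as R
def att(m):
    a=np.array(m["attitude"],float)
    return a if a.shape==(3,3) else R.from_quat(a).as_matrix()
def cloud(m,d):
    K=np.array(m["mtx"]);v,u=np.mgrid[:d.shape[0],:d.shape[1]]
    p=np.stack([(u-K[0,2])/K[0,0]*d,(v-K[1,2])/K[1,1]*d,d],-1)
    return p@att(m).T+np.array(m["eye"])
E
python3 - <<'E'
from h import *
for n in("top","side"):
    m=manip.camera_model(n);im,d=manip.capture(n)
    print(n,m)
    np.savez(f"{n}0.npz",im=im,d=d)
    cv2.imwrite(f"pics/{n}0.png",im[:,:,::-1])
print(manip.get_obs())
E
```

```text
top {'mtx': array([[465.99088754,   0.        , 279.79761045],
       [  0.        , 465.99088754, 208.70051162],
       [  0.        ,   0.        ,   1.        ]]), 'eye': array([ 454.82772988,  -41.9110492 , 1371.91987767]), 'attitude': array([-0.70262468,  0.71093017, -0.02471756,  0.01690844])}
side {'mtx': array([[533.82842524,   0.        , 277.54454994],
       [  0.        , 533.82842524, 205.5209647 ],
       [  0.        ,   0.        ,   1.        ]]), 'eye': array([ -91.35536437, 1326.34017836,  735.58142946]), 'attitude': array([-0.17927979,  0.79735643, -0.56275108,  0.12406732])}
{'clock': 0.1, 'q': array([-1.29059691e+00,  3.13932471e-01,  4.51131178e-02,  1.30360076e+00,
        6.71998251e-06,  1.43123596e+00]), 'qvel': array([-0.00074525, -0.00111786,  0.00243459, -0.00121757,  0.00020955,
       -0.00054372]), 'joint_torque': array([ 5.00364607e-03, -4.81722522e+01,  2.99245852e+01,  1.26974474e-02,
       -3.48944020e-07, -4.39057558e-06]), 'position': array([ 234.23413768, -524.67404697,  249.50233061]), 'eef_rot': array([ 9.78055624e-01,  2.08342357e-01, -5.36932287e-05, -8.10122888e-04]), 'force': array([ 0.62560683,  0.09392979, -0.34705663]), 'ft_torque': array([-0.00670821,  0.0056285 ,  0.0195633 ]), 'grip_force': 0.0, 'gripper_width': 85.24930437389816}
```

View pics/top0.png

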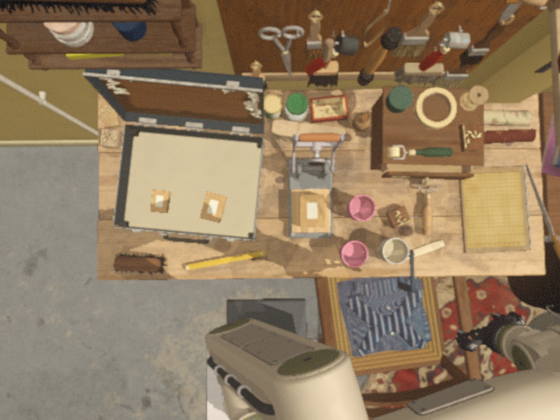

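View pics/side0.png

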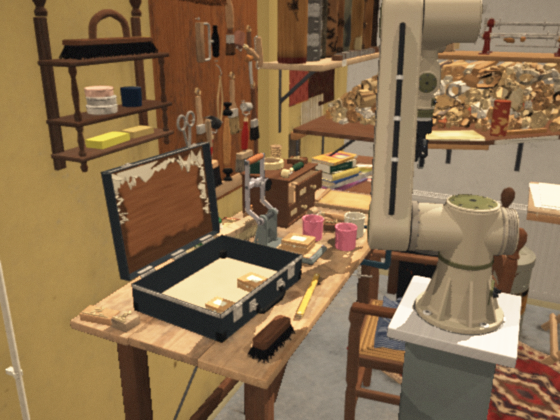

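The top view shows the small box near (160,200), the medium near (213,207), the large one on the bed at (312,212) and the press lever upright at (317,145). The light paste pot is at (395,250), and the pink look-alikes at (361,208) and (354,254) are not to be touched.

```bash
cat >> h.py <<'E'
def top_rect(P,c,zlo,zhi,r=75):
    """min-area rectangle in world xy of the points near c with height in range"""
    m=(P[...,2]>zlo)&(P[...,2]<zhi)&(np.hypot(P[...,0]-c[0],P[...,1]-c[1])<r)
    n,l,s,_=cv2.connectedComponentsWithStats(m.astype(np.uint8))
    q=P[l==1+np.argmax(s[1:,4])]
    (x,y),(w,h),a=cv2.minAreaRect(q[:,:2].astype(np.float32))
    if w<h: w,h,a=h,w,a+90
    return dict(c=(round(x,1),round(y,1)),z=round(float(np.median(q[:,2])),1),size=(round(w,1),round(h,1)),yaw=round(((a+90)%180)-90,1),n=len(q))
E
python3 - <<'E'
from h import *
f=np.load("top0.npz");im,d=f["im"],f["d"]
P=cloud(manip.camera_model("top"),d)
for n,(u,v) in dict(small=(160,200),med=(213,207),large=(312,212),floor=(185,170),bed=(325,235),grip=(318,137),pot=(395,250),pink1=(361,208),pink2=(354,254),table=(280,265),wall_front=(180,237),wall_r=(258,190)).items(): print(n,np.round(P[v,u],1))
print(top_rect(P,P[200,160],22,60)); print(top_rect(P,P[207,213],22,60)); print(top_rect(P,P[212,312],42,75))
g=cv2.resize(im[90:280,110:420],None,fx=2.5,fy=2.5,interpolation=cv2.INTER_CUBIC)
cv2.imwrite("pics/top0c.png",g[:,:,::-1])
# grip: points high near
q=P[110:185,280:350].reshape(-1,3)
hi=q[q[:,2]>290]
print(len(hi),hi.mean(0),cv2.minAreaRect(hi[:,:2].astype(np.float32)))
lo=(P[...,2]>15)&(P[...,2]<28);lo[:,:280]=0;lo[:,345:]=0;lo[:170]=0;lo[250:]=0
print("bed",cv2.minAreaRect(P[lo][:,:2].astype(np.float32)),lo.sum())
E
```

```text
small [562.7 287.1  31.7]
med [540.4 134.1  38.1]
large [ 521.7 -147.6   59.9]
floor [652.3 219.9   8. ]
bed [ 456.6 -188.4   11.7]
grip [ 681.3 -143.8  313. ]
pot [ 411.5 -383.1   46.2]
pink1 [ 532.2 -288.8   46.9]
pink2 [ 401.6 -266.5   43.9]
table [ 3.705e+02 -5.620e+01  3.000e-01]
wall_front [455.8 236.3  -1.4]
wall_r [583.5   3.3  82.2]
{'c': (560.9, 289.8), 'z': 34.4, 'size': (64.1, 48.7), 'yaw': -6.9, 'n': 395}
{'c': (542.1, 137.1), 'z': 36.6, 'size': (79.4, 59.0), 'yaw': -14.7, 'n': 578}
{'c': (527.9, -147.0), 'z': 53.8, 'size': (92.4, 70.1), 'yaw': 0.5, 'n': 806}
454 [ 672.15057662 -141.22491047  356.01588609] ((600.3970947265625, -84.82969665527344), (103.0333251953125, 285.50634765625), 53.729286193847656)
bed ((533.1995849609375, -162.43597412109375), (162.5457000732422, 227.92779541015625), 89.35137939453125) 1701
```

View pics/top0c.png

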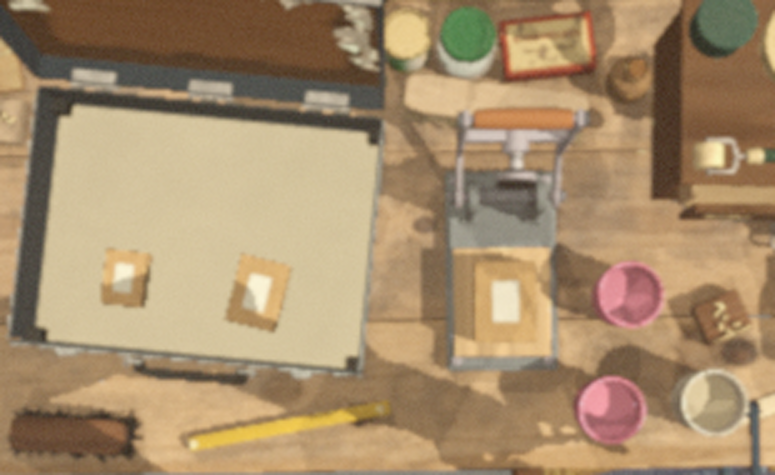

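All three box sizes match their descriptions: medium 79x59, small 64x49, large 92x70. The light pot at (395,250) is right of the press and is neither pink one, so it and both pinks stay untouched. Next I'll get the press origin and plan the first move.

```bash
cat >> h.py <<'E'
def plan(xyz,yaw,n,jaw=None,hold=0):
    """rows (tool axes, cm / 8deg) from the measured pose to tool-down target; yaw = world direction of tool x, deg"""
    o=manip.get_obs();p=np.array(o["position"]);Rm=R.from_quat(o["eef_rot"])
    t=np.radians(yaw);T=R.from_matrix(np.array([[np.cos(t),np.sin(t),0],[np.sin(t),-np.cos(t),0],[0,0,-1]]))
    rv=(Rm.inv()*T).as_rotvec()
    step=(np.array(xyz)-p)/n
    print("clock",o["clock"],"pos",p.round(1),"q",np.round(o["q"],2),"rotdeg",np.degrees(rv).round(1),"dist",np.linalg.norm(xyz-p).round())
    rows=[]
    for i in range(n):
        l=(Rm*R.from_rotvec(rv*i/n)).inv().apply(step)/10
        a=np.degrees(rv)/8/n
        rows.append('{"dx":%.2f,"dy":%.2f,"dz":%.2f,"ax":%.2f,"ay":%.2f,"az":%.2f}'%(*l,*a))
    print(",".join(rows))
E
python3 - <<'E'
from h import *
f=np.load("top0.npz");im,d=f["im"],f["d"];m=manip.camera_model("top")
hsv=cv2.cvtColor(im,cv2.COLOR_RGB2HSV)
k=((hsv[...,0]<14)&(hsv[...,1]>130)&(hsv[...,2]>110));k[:125]=0;k[150:]=0;k[:,:285]=0;k[:,355:]=0
n,l,s,c=cv2.connectedComponentsWithStats(k.astype(np.uint8));i=1+np.argmax(s[1:,4]);print(s[i],c[i])
P=cloud(m,np.full(d.shape,1.)); e=np.array(m["eye"]); ray=P-e
def at(z): return e+ray*((z-e[2])/ray[...,2])[...,None]
g=at(308)[l==i]; (rc,rs,ra)=cv2.minAreaRect(g[:,:2].astype(np.float32)); print("grip",rc,rs,ra)
# base: grey (low saturation) vs table/bed at front
g22=at(22)
for name,(v,u) in dict(bl=(236,290),br=(236,332),hl=(189,290),hr=(189,332)).items(): print(name,g22[v,u].round(1))
plan([540,137,120],165.3,16)
E
```

```text
[300 134  20   7  68] [309.02941176 137.20588235]
grip (682.5786743164062, -124.66555786132812) (44.0045166015625, 14.012484550476074) 89.44369506835938
bl [454.9 -85.9  22. ]
br [ 453.4 -207.5   22. ]
hl [591.4 -87.7  22. ]
hr [ 590.1 -210.1   22. ]
clock 0.1 pos [ 234.2 -524.7  249.5] q [-1.29  0.31  0.05  1.3   0.    1.43] rotdeg [-0.000e+00 -1.000e-01 -1.412e+02] dist 740.0
{"dx":3.43,"dy":-3.00,"dz":0.82,"ax":-0.00,"ay":-0.00,"az":-1.10},{"dx":3.85,"dy":-2.43,"dz":0.81,"ax":-0.00,"ay":-0.00,"az":-1.10},{"dx":4.18,"dy":-1.81,"dz":0.81,"ax":-0.00,"ay":-0.00,"az":-1.10},{"dx":4.41,"dy":-1.15,"dz":0.81,"ax":-0.00,"ay":-0.00,"az":-1.10},{"dx":4.53,"dy":-0.46,"dz":0.81,"ax":-0.00,"ay":-0.00,"az":-1.10},{"dx":4.55,"dy":0.24,"dz":0.81,"ax":-0.00,"ay":-0.00,"az":-1.10},{"dx":4.46,"dy":0.93,"dz":0.81,"ax":-0.00,"ay":-0.00,"az":-1.10},{"dx":4.26,"dy":1.61,"dz":0.81,"ax":-0.00,"ay":-0.00,"az":-1.10},{"dx":3.97,"dy":2.24,"dz":0.81,"ax":-0.00,"ay":-0.00,"az":-1.10},{"dx":3.57,"dy":2.82,"dz":0.81,"ax":-0.00,"ay":-0.00,"az":-1.10},{"dx":3.10,"dy":3.34,"dz":0.81,"ax":-0.00,"ay":-0.00,"az":-1.10},{"dx":2.55,"dy":3.78,"dz":0.81,"ax":-0.00,"ay":-0.00,"az":-1.10},{"dx":1.94,"dy":4.12,"dz":0.81,"ax":-0.00,"ay":-0.00,"az":-1.10},{"dx":1.28,"dy":4.37,"dz":0.81,"ax":-0.00,"ay":-0.00,"az":-1.10},{"dx":0.60,"dy":4.52,"dz":0.81,"ax":-0.00,"ay":-0.00,"az":-1.10},{"dx":-0.10,"dy":4.55,"dz":0.81,"ax":-0.00,"ay":-0.00,"az":-1.10}
```

Request:
{"fn": "step_arm", "kwargs": {"deltas": [{"dx": 3.4, "dy": -3.0, "dz": 0.8, "az": -1.1}, {"dx": 3.8, "dy": -2.4, "dz": 0.8, "az": -1.1}, {"dx": 4.2, "dy": -1.8, "dz": 0.8, "az": -1.1}, {"dx": 4.4, "dy": -1.2, "dz": 0.8, "az": -1.1}, {"dx": 4.5, "dy": -0.5, "dz": 0.8, "az": -1.1}, {"dx": 4.6, "dy": 0.2, "dz": 0.8, "az": -1.1}, {"dx": 4.5, "dy": 0.9, "dz": 0.8, "az": -1.1}, {"dx": 4.3, "dy": 1.6, "dz": 0.8, "az": -1.1}]}}

```text
invalid input at $.deltas[0]: expected keys dx, dy, dz, ax, ay, az, jaw
```

Request:
{"fn": "step_arm", "kwargs": {"deltas": [{"dx": 4.0, "dy": 2.2, "dz": 0.8, "az": -1.1}, {"dx": 3.6, "dy": 2.8, "dz": 0.8, "az": -1.1}, {"dx": 3.1, "dy": 3.3, "dz": 0.8, "az": -1.1}, {"dx": 2.5, "dy": 3.8, "dz": 0.8, "az": -1.1}, {"dx": 1.9, "dy": 4.1, "dz": 0.8, "az": -1.1}, {"dx": 1.3, "dy": 4.4, "dz": 0.8, "az": -1.1}, {"dx": 0.6, "dy": 4.5, "dz": 0.8, "az": -1.1}, {"dx": -0.1, "dy": 4.5, "dz": 0.8, "az": -1.1}, {}, {}]}}

```text
invalid input at $.deltas[0]: expected keys dx, dy, dz, ax, ay, az, jaw
```

Run:
```python
from h import *
o=manip.get_obs();m=manip.camera_model("wrist");im,d=manip.capture("wrist")
cv2.imwrite("pics/w1.png",im[:,:,::-1])
P=cloud(m,d)
try:
    ii=(P[...,2]>28)&(P[...,2]<46); print(ii.sum()); print(top_rect(P,(542,137),28,46,60))
except Exception as e: print(e)
plan([542,137,33],165.3,4)
```

```text
162
attempt to get argmax of an empty sequence
clock 0.15 pos [ 234.2 -524.7  249.6] q [-1.29  0.31  0.05  1.3  -0.    1.43] rotdeg [-0.000e+00 -1.000e-01 -1.412e+02] dist 761.0
{"dx":13.77,"dy":-11.96,"dz":5.43,"ax":-0.00,"ay":-0.00,"az":-4.41},{"dx":18.15,"dy":-1.80,"dz":5.43,"ax":-0.00,"ay":-0.00,"az":-4.41},{"dx":15.86,"dy":9.02,"dz":5.42,"ax":-0.00,"ay":-0.00,"az":-4.41},{"dx":7.73,"dy":16.53,"dz":5.41,"ax":-0.00,"ay":-0.00,"az":-4.41}
```

All keys are required in every row.

Request:
{"fn": "step_arm", "kwargs": {"deltas": [{"dx": 3.4, "dy": -3.0, "dz": 0.8, "ax": 0, "ay": 0, "az": -1.1, "jaw": 8.5}, {"dx": 3.8, "dy": -2.4, "dz": 0.8, "ax": 0, "ay": 0, "az": -1.1, "jaw": 8.5}, {"dx": 4.2, "dy": -1.8, "dz": 0.8, "ax": 0, "ay": 0, "az": -1.1, "jaw": 8.5}, {"dx": 4.4, "dy": -1.2, "dz": 0.8, "ax": 0, "ay": 0, "az": -1.1, "jaw": 8.5}, {"dx": 4.5, "dy": -0.5, "dz": 0.8, "ax": 0, "ay": 0, "az": -1.1, "jaw": 8.5}, {"dx": 4.6, "dy": 0.2, "dz": 0.8, "ax": 0, "ay": 0, "az": -1.1, "jaw": 8.5}, {"dx": 4.5, "dy": 0.9, "dz": 0.8, "ax": 0, "ay": 0, "az": -1.1, "jaw": 8.5}, {"dx": 4.3, "dy": 1.6, "dz": 0.8, "ax": 0, "ay": 0, "az": -1.1, "jaw": 8.5}]}}

```text
clock: 1.15
position: [386.5, -192.1, 186.0]
eef_rot: [0.677, 0.736, 0.0, 0.0]
force: [1.0, -0.4, -0.6]
gripper_width: 84.9
grip_force: 0.0
```

Request:
{"fn": "step_arm", "kwargs": {"deltas": [{"dx": 4.0, "dy": 2.2, "dz": 0.8, "ax": 0, "ay": 0, "az": -1.1, "jaw": 8.5}, {"dx": 3.6, "dy": 2.8, "dz": 0.8, "ax": 0, "ay": 0, "az": -1.1, "jaw": 8.5}, {"dx": 3.1, "dy": 3.3, "dz": 0.8, "ax": 0, "ay": 0, "az": -1.1, "jaw": 8.5}, {"dx": 2.5, "dy": 3.8, "dz": 0.8, "ax": 0, "ay": 0, "az": -1.1, "jaw": 8.5}, {"dx": 1.9, "dy": 4.1, "dz": 0.8, "ax": 0, "ay": 0, "az": -1.1, "jaw": 8.5}, {"dx": 1.3, "dy": 4.4, "dz": 0.8, "ax": 0, "ay": 0, "az": -1.1, "jaw": 8.5}, {"dx": 0.6, "dy": 4.5, "dz": 0.8, "ax": 0, "ay": 0, "az": -1.1, "jaw": 8.5}, {"dx": -0.1, "dy": 4.5, "dz": 0.8, "ax": 0, "ay": 0, "az": -1.1, "jaw": 8.5}, {"dx": 0, "dy": 0, "dz": 0, "ax": 0, "ay": 0, "az": 0, "jaw": 8.5}, {"dx": 0, "dy": 0, "dz": 0, "ax": 0, "ay": 0, "az": 0, "jaw": 8.5}]}}

```text
clock: 2.4
position: [539.5, 135.5, 121.8]
eef_rot: [0.132, 0.991, -0.0, -0.001]
force: [-0.6, -0.3, -0.0]
gripper_width: 85.2
grip_force: 0.0
```

Run:
```python
from h import *
m=manip.camera_model("wrist");im,d=manip.capture("wrist")
cv2.imwrite("pics/w1.png",im[:,:,::-1])
P=cloud(m,d)
try:
    ii=(P[...,2]>28)&(P[...,2]<46); print(ii.sum()); print(top_rect(P,(542,137),28,46,60))
except Exception as e: print(e)
plan([542,137,33],165.3,3)
```

```text
21554
{'c': (538.1, 135.1), 'z': 36.1, 'size': (80.4, 58.2), 'yaw': -15.0, 'n': 8607}
clock 2.45 pos [539.5 135.  122.1] q [ 0.1   0.35 -0.23  1.   -0.    0.37] rotdeg [-0.  -0.  -0.5] dist 89.0
{"dx":-0.06,"dy":0.09,"dz":2.97,"ax":-0.00,"ay":-0.00,"az":-0.02},{"dx":-0.06,"dy":0.09,"dz":2.97,"ax":-0.00,"ay":-0.00,"az":-0.02},{"dx":-0.06,"dy":0.08,"dz":2.97,"ax":-0.00,"ay":-0.00,"az":-0.02}
```

View pics/w1.png

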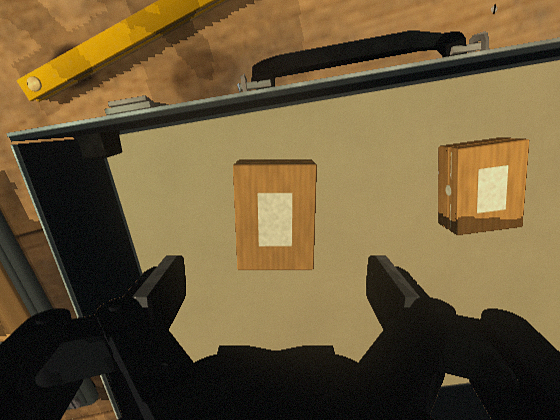

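The medium box (lid centre pixel ~(275,215), 80x58 mm) sits between the jaws and is square to them, with the small box at (485,185). I'll go straight down and grip.

Request:
{"fn": "step_arm", "kwargs": {"deltas": [{"dx": 0, "dy": 0, "dz": 3, "ax": 0, "ay": 0, "az": 0, "jaw": 8.5}, {"dx": 0, "dy": 0, "dz": 3, "ax": 0, "ay": 0, "az": 0, "jaw": 8.5}, {"dx": 0, "dy": 0, "dz": 2.9, "ax": 0, "ay": 0, "az": 0, "jaw": 8.5}, {"dx": 0, "dy": 0, "dz": 0, "ax": 0, "ay": 0, "az": 0, "jaw": 8.5}, {"dx": 0, "dy": 0, "dz": 0, "ax": 0, "ay": 0, "az": 0, "jaw": 5.0}, {"dx": 0, "dy": 0, "dz": 0, "ax": 0, "ay": 0, "az": 0, "jaw": 5.0}, {"dx": 0, "dy": 0, "dz": 0, "ax": 0, "ay": 0, "az": 0, "jaw": 5.0}, {"dx": 0, "dy": 0, "dz": 0, "ax": 0, "ay": 0, "az": 0, "jaw": 5.0}, {"dx": 0, "dy": 0, "dz": 0, "ax": 0, "ay": 0, "az": 0, "jaw": 5.0}], "squeeze": 30}}

```text
clock: 3.58
position: [541.5, 135.6, 35.1]
eef_rot: [0.132, 0.991, -0.0, 0.002]
force: [-0.8, -1.6, 7.1]
gripper_width: 57.4
grip_force: 33.6
```

Request:
{"fn": "step_arm", "kwargs": {"deltas": [{"dx": 0, "dy": 0, "dz": -3, "ax": 0, "ay": 0, "az": 0, "jaw": 5.0}, {"dx": 0, "dy": 0, "dz": -5, "ax": 0, "ay": 0, "az": 0, "jaw": 5.0}, {"dx": 0, "dy": 0, "dz": -5, "ax": 0, "ay": 0, "az": 0, "jaw": 5.0}, {"dx": 0, "dy": 0, "dz": -3, "ax": 0, "ay": 0, "az": 0, "jaw": 5.0}, {"dx": 0, "dy": 0, "dz": 0, "ax": 0, "ay": 0, "az": 0, "jaw": 5.0}]}}

```text
clock: 4.2
position: [542.0, 136.0, 196.4]
eef_rot: [0.132, 0.991, 0.001, 0.003]
force: [-0.6, 0.2, -2.0]
gripper_width: 57.4
grip_force: 32.8
```

Run:
```python
from h import *
m=manip.camera_model("wrist");o=manip.get_obs();im,d=manip.capture("wrist")
P=cloud(m,d);z=o["position"][2]
print("held",top_rect(P,o["position"][:2],z-12,z+15,60),z)
plan([527,-147,150],180,10)
```

```text
held {'c': (538.7, 137.1), 'z': 197.5, 'size': (85.0, 79.5), 'yaw': 75.3, 'n': 23274} 196.42551396352403
clock 4.25 pos [540.8 135.9 194.3] q [ 0.1   0.3  -0.11  1.16 -0.    0.37] rotdeg [  0.    0.2 -15.1] dist 287.0
{"dx":-0.60,"dy":-2.77,"dz":0.44,"ax":0.00,"ay":0.00,"az":-0.19},{"dx":-0.53,"dy":-2.78,"dz":0.44,"ax":0.00,"ay":0.00,"az":-0.19},{"dx":-0.46,"dy":-2.79,"dz":0.44,"ax":0.00,"ay":0.00,"az":-0.19},{"dx":-0.38,"dy":-2.81,"dz":0.44,"ax":0.00,"ay":0.00,"az":-0.19},{"dx":-0.31,"dy":-2.82,"dz":0.44,"ax":0.00,"ay":0.00,"az":-0.19},{"dx":-0.24,"dy":-2.82,"dz":0.44,"ax":0.00,"ay":0.00,"az":-0.19},{"dx":-0.16,"dy":-2.83,"dz":0.44,"ax":0.00,"ay":0.00,"az":-0.19},{"dx":-0.09,"dy":-2.83,"dz":0.44,"ax":0.00,"ay":0.00,"az":-0.19},{"dx":-0.01,"dy":-2.83,"dz":0.44,"ax":0.00,"ay":0.00,"az":-0.19},{"dx":0.06,"dy":-2.83,"dz":0.44,"ax":0.00,"ay":0.00,"az":-0.19}
```

Request:
{"fn": "step_arm", "kwargs": {"deltas": [{"dx": -0.6, "dy": -2.8, "dz": 0.4, "ax": 0, "ay": 0, "az": -0.2, "jaw": 5}, {"dx": -0.5, "dy": -2.8, "dz": 0.4, "ax": 0, "ay": 0, "az": -0.2, "jaw": 5}, {"dx": -0.5, "dy": -2.8, "dz": 0.4, "ax": 0, "ay": 0, "az": -0.2, "jaw": 5}, {"dx": -0.4, "dy": -2.8, "dz": 0.4, "ax": 0, "ay": 0, "az": -0.2, "jaw": 5}, {"dx": -0.3, "dy": -2.8, "dz": 0.4, "ax": 0, "ay": 0, "az": -0.2, "jaw": 5}, {"dx": -0.2, "dy": -2.8, "dz": 0.4, "ax": 0, "ay": 0, "az": -0.2, "jaw": 5}, {"dx": -0.2, "dy": -2.8, "dz": 0.4, "ax": 0, "ay": 0, "az": -0.2, "jaw": 5}, {"dx": -0.1, "dy": -2.8, "dz": 0.4, "ax": 0, "ay": 0, "az": -0.2, "jaw": 5}, {"dx": 0, "dy": -2.8, "dz": 0.4, "ax": 0, "ay": 0, "az": -0.2, "jaw": 5}, {"dx": 0, "dy": -2.8, "dz": 0.4, "ax": 0, "ay": 0, "az": -0.1, "jaw": 5}, {"dx": 0, "dy": 0, "dz": 0, "ax": 0, "ay": 0, "az": 0, "jaw": 5}, {"dx": 0, "dy": 0, "dz": 0, "ax": 0, "ay": 0, "az": 0, "jaw": 5}]}}

```text
clock: 5.75
position: [528.0, -145.5, 151.9]
eef_rot: [-0.0, 1.0, 0.001, -0.001]
force: [0.9, 0.9, -1.4]
gripper_width: 57.3
grip_force: 32.8
```

Run:
```python
from h import *
plan([527.4,-148,86],180,3)
```

```text
clock 5.75 pos [ 528.  -145.5  151.9] q [-0.42  0.31 -0.2   1.06  0.   -0.42] rotdeg [ 0.1 -0.1  0. ] dist 66.0
{"dx":0.02,"dy":-0.09,"dz":2.20,"ax":0.00,"ay":-0.01,"az":0.00},{"dx":0.02,"dy":-0.09,"dz":2.20,"ax":0.00,"ay":-0.01,"az":0.00},{"dx":0.02,"dy":-0.09,"dz":2.20,"ax":0.00,"ay":-0.01,"az":0.00}
```

Request:
{"fn": "step_arm", "kwargs": {"deltas": [{"dx": 0, "dy": -0.1, "dz": 2.2, "ax": 0, "ay": 0, "az": 0, "jaw": 5}, {"dx": 0, "dy": -0.1, "dz": 2.2, "ax": 0, "ay": 0, "az": 0, "jaw": 5}, {"dx": 0, "dy": 0, "dz": 2.0, "ax": 0, "ay": 0, "az": 0, "jaw": 5}, {"dx": 0, "dy": 0, "dz": 0.2, "ax": 0, "ay": 0, "az": 0, "jaw": 5}, {"dx": 0, "dy": 0, "dz": 0, "ax": 0, "ay": 0, "az": 0, "jaw": 5}]}}

```text
clock: 6.38
position: [529.1, -147.5, 87.6]
eef_rot: [-0.001, 1.0, 0.0, -0.0]
force: [0.0, -0.4, -1.0]
gripper_width: 57.2
grip_force: 32.8
```

Run:
```python
from h import *
o=manip.get_obs();print(o["position"],o["force"])
```

```text
[ 529.13969049 -147.53369125   87.59154599] [ 0.01944779 -0.43121921 -0.97832558]
```

Request:
{"fn": "step_arm", "kwargs": {"deltas": [{"dx": 0.1, "dy": 0, "dz": 0.2, "ax": 0, "ay": 0, "az": 0, "jaw": 5}, {"dx": 0, "dy": 0, "dz": 0, "ax": 0, "ay": 0, "az": 0, "jaw": 5}]}}

```text
clock: 6.62
position: [528.3, -148.3, 85.9]
eef_rot: [-0.0, 1.0, -0.0, 0.0]
force: [-0.3, 0.1, -1.0]
gripper_width: 57.5
grip_force: 32.8
```

Request:
{"fn": "step_arm", "kwargs": {"deltas": [{"dx": 0, "dy": 0, "dz": 0.15, "ax": 0, "ay": 0, "az": 0, "jaw": 5}, {"dx": 0, "dy": 0, "dz": 0, "ax": 0, "ay": 0, "az": 0, "jaw": 5}]}}

```text
clock: 6.88
position: [528.0, -148.2, 83.8]
eef_rot: [-0.0, 1.0, -0.0, 0.0]
force: [-0.2, -0.0, -0.4]
gripper_width: 57.3
grip_force: 32.8
```

Request:
{"fn": "step_arm", "kwargs": {"deltas": [{"dx": 0, "dy": 0, "dz": 0.1, "ax": 0, "ay": 0, "az": 0, "jaw": 5}, {"dx": 0, "dy": 0, "dz": 0, "ax": 0, "ay": 0, "az": 0, "jaw": 5}]}}

```text
clock: 7.12
position: [528.0, -148.2, 82.7]
eef_rot: [-0.0, 1.0, -0.0, -0.0]
force: [-0.2, -0.0, -1.0]
gripper_width: 57.2
grip_force: 32.8
```

Request:
{"fn": "step_arm", "kwargs": {"deltas": [{"dx": 0, "dy": 0, "dz": 0.1, "ax": 0, "ay": 0, "az": 0, "jaw": 5}, {"dx": 0, "dy": 0, "dz": 0, "ax": 0, "ay": 0, "az": 0, "jaw": 5}]}}

```text
clock: 7.38
position: [528.1, -148.2, 82.6]
eef_rot: [-0.0, 1.0, -0.0, 0.0]
force: [-2.2, 1.2, 6.1]
gripper_width: 57.4
grip_force: 33.5
```

Contact. I'll release, rise and check with the top and wrist views.

Request:
{"fn": "step_arm", "kwargs": {"deltas": [{"dx": 0, "dy": 0, "dz": 0, "ax": 0, "ay": 0, "az": 0, "jaw": 7.2}, {"dx": 0, "dy": 0, "dz": 0, "ax": 0, "ay": 0, "az": 0, "jaw": 7.8}, {"dx": 0, "dy": 0, "dz": 0, "ax": 0, "ay": 0, "az": 0, "jaw": 8.5}, {"dx": 0, "dy": 0, "dz": -3, "ax": 0, "ay": 0, "az": 0, "jaw": 8.5}, {"dx": 0, "dy": 0, "dz": -5, "ax": 0, "ay": 0, "az": 0, "jaw": 8.5}, {"dx": 0, "dy": 0, "dz": -4, "ax": 0, "ay": 0, "az": 0, "jaw": 8.5}, {"dx": 0, "dy": 0, "dz": 0, "ax": 0, "ay": 0, "az": 0, "jaw": 8.5}]}}

```text
clock: 8.25
position: [530.1, -149.1, 205.5]
eef_rot: [-0.0, 1.0, -0.002, 0.003]
force: [-0.1, 0.5, -1.1]
gripper_width: 84.8
grip_force: 0.0
```

Run:
```python
from h import *
m=manip.camera_model("wrist");im,d=manip.capture("wrist")
P=cloud(m,d)
print("med",top_rect(P,(527,-147),76,96,75)); print("large",top_rect(P,(527,-147),45,62,75))
cv2.imwrite("pics/w2.png",im[:,:,::-1])
plan([541,210,190],170,7)
```

```text
med {'c': (524.8, -148.2), 'z': 83.6, 'size': (79.7, 58.1), 'yaw': 0.1, 'n': 6550}
large {'c': (523.4, -149.1), 'z': 53.4, 'size': (91.2, 70.3), 'yaw': 0.1, 'n': 1228}
clock 8.3 pos [ 529.1 -148.6  203.3] q [-0.42  0.28 -0.12  1.17 -0.   -0.42] rotdeg [-0.1  0.2 10.1] dist 359.0
{"dx":-0.18,"dy":5.12,"dz":0.18,"ax":-0.00,"ay":0.00,"az":0.18},{"dx":-0.05,"dy":5.13,"dz":0.18,"ax":-0.00,"ay":0.00,"az":0.18},{"dx":0.08,"dy":5.13,"dz":0.18,"ax":-0.00,"ay":0.00,"az":0.18},{"dx":0.21,"dy":5.12,"dz":0.19,"ax":-0.00,"ay":0.00,"az":0.18},{"dx":0.34,"dy":5.11,"dz":0.19,"ax":-0.00,"ay":0.00,"az":0.18},{"dx":0.47,"dy":5.10,"dz":0.19,"ax":-0.00,"ay":0.00,"az":0.18},{"dx":0.59,"dy":5.09,"dz":0.19,"ax":-0.00,"ay":0.00,"az":0.18}
```

View pics/w2.png

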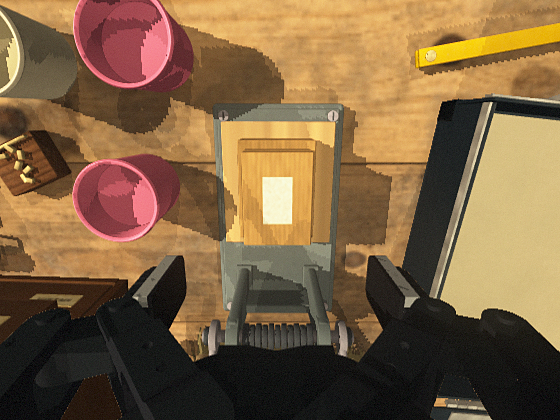

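The medium box (label at ~(277,200)) sits square on the large one, with centres about 1.7 mm apart and z 83.6 as expected. Now the small box.

Run:
```python
from h import *
plan([557,288,130],173.1,10)
```

```text
clock 8.3 pos [ 529.1 -148.6  203.3] q [-0.42  0.28 -0.12  1.17 -0.   -0.42] rotdeg [-0.1  0.2  7. ] dist 444.0
{"dx":-0.28,"dy":4.37,"dz":0.73,"ax":-0.00,"ay":0.00,"az":0.09},{"dx":-0.23,"dy":4.37,"dz":0.73,"ax":-0.00,"ay":0.00,"az":0.09},{"dx":-0.18,"dy":4.37,"dz":0.73,"ax":-0.00,"ay":0.00,"az":0.09},{"dx":-0.12,"dy":4.37,"dz":0.73,"ax":-0.00,"ay":0.00,"az":0.09},{"dx":-0.07,"dy":4.37,"dz":0.73,"ax":-0.00,"ay":0.00,"az":0.09},{"dx":-0.02,"dy":4.38,"dz":0.73,"ax":-0.00,"ay":0.00,"az":0.09},{"dx":0.04,"dy":4.38,"dz":0.73,"ax":-0.00,"ay":0.00,"az":0.09},{"dx":0.09,"dy":4.37,"dz":0.73,"ax":-0.00,"ay":0.00,"az":0.09},{"dx":0.14,"dy":4.37,"dz":0.73,"ax":-0.00,"ay":0.00,"az":0.09},{"dx":0.19,"dy":4.37,"dz":0.73,"ax":-0.00,"ay":0.00,"az":0.09}
```

Request:
{"fn": "step_arm", "kwargs": {"deltas": [{"dx": -0.3, "dy": 4.4, "dz": 0.7, "ax": 0, "ay": 0, "az": 0.1, "jaw": 8.5}, {"dx": -0.2, "dy": 4.4, "dz": 0.7, "ax": 0, "ay": 0, "az": 0.1, "jaw": 8.5}, {"dx": -0.2, "dy": 4.4, "dz": 0.7, "ax": 0, "ay": 0, "az": 0.1, "jaw": 8.5}, {"dx": -0.1, "dy": 4.4, "dz": 0.7, "ax": 0, "ay": 0, "az": 0.1, "jaw": 8.5}, {"dx": -0.1, "dy": 4.4, "dz": 0.7, "ax": 0, "ay": 0, "az": 0.1, "jaw": 8.5}, {"dx": 0, "dy": 4.4, "dz": 0.7, "ax": 0, "ay": 0, "az": 0.1, "jaw": 8.5}, {"dx": 0, "dy": 4.4, "dz": 0.7, "ax": 0, "ay": 0, "az": 0.1, "jaw": 8.5}, {"dx": 0.1, "dy": 4.4, "dz": 0.8, "ax": 0, "ay": 0, "az": 0.1, "jaw": 8.5}, {"dx": 0.1, "dy": 4.3, "dz": 0.8, "ax": 0, "ay": 0, "az": 0.1, "jaw": 8.5}, {"dx": 0.2, "dy": 4.2, "dz": 0.8, "ax": 0, "ay": 0, "az": 0, "jaw": 8.5}, {"dx": 0, "dy": 0, "dz": 0, "ax": 0, "ay": 0, "az": 0, "jaw": 8.5}, {"dx": 0, "dy": 0, "dz": 0, "ax": 0, "ay": 0, "az": 0, "jaw": 8.5}]}}

```text
clock: 9.8
position: [558.9, 287.4, 127.3]
eef_rot: [0.062, 0.998, -0.001, -0.001]
force: [-0.2, -1.1, -0.0]
gripper_width: 85.0
grip_force: 0.0
```

Run:
```python
from h import *
m=manip.camera_model("wrist");im,d=manip.capture("wrist")
P=cloud(m,d)
r=top_rect(P,(557,288),28,46,60);print(r)
plan([*r["c"],34],180+r["yaw"],3)
```

```text
{'c': (556.8, 288.5), 'z': 34.1, 'size': (64.0, 48.1), 'yaw': -7.2, 'n': 5338}
clock 9.85 pos [559.3 287.  127.8] q [ 0.35  0.48 -0.02  1.08 -0.    0.47] rotdeg [-0.1 -0.1  0. ] dist 94.0
{"dx":0.08,"dy":0.04,"dz":3.13,"ax":-0.00,"ay":-0.00,"az":0.00},{"dx":0.08,"dy":0.04,"dz":3.13,"ax":-0.00,"ay":-0.00,"az":0.00},{"dx":0.09,"dy":0.04,"dz":3.13,"ax":-0.00,"ay":-0.00,"az":0.00}
```

Request:
{"fn": "step_arm", "kwargs": {"deltas": [{"dx": 0.1, "dy": 0, "dz": 3.1, "ax": 0, "ay": 0, "az": 0, "jaw": 8.5}, {"dx": 0.1, "dy": 0.1, "dz": 3.1, "ax": 0, "ay": 0, "az": 0, "jaw": 8.5}, {"dx": 0.1, "dy": 0, "dz": 3.1, "ax": 0, "ay": 0, "az": 0, "jaw": 8.5}, {"dx": 0, "dy": 0, "dz": 0, "ax": 0, "ay": 0, "az": 0, "jaw": 7}, {"dx": 0, "dy": 0, "dz": 0, "ax": 0, "ay": 0, "az": 0, "jaw": 4}, {"dx": 0, "dy": 0, "dz": 0, "ax": 0, "ay": 0, "az": 0, "jaw": 4}, {"dx": 0, "dy": 0, "dz": 0, "ax": 0, "ay": 0, "az": 0, "jaw": 4}, {"dx": 0, "dy": 0, "dz": 0, "ax": 0, "ay": 0, "az": 0, "jaw": 4}, {"dx": 0, "dy": 0, "dz": 0, "ax": 0, "ay": 0, "az": 0, "jaw": 4}, {"dx": 0, "dy": 0, "dz": 0, "ax": 0, "ay": 0, "az": 0, "jaw": 4}], "squeeze": 30}}

```text
clock: 11.1
position: [558.3, 289.5, 37.6]
eef_rot: [0.062, 0.998, 0.0, 0.002]
force: [0.4, -1.2, 6.0]
gripper_width: 47.3
grip_force: 33.3
```

Request:
{"fn": "step_arm", "kwargs": {"deltas": [{"dx": 0, "dy": 0, "dz": -3, "ax": 0, "ay": 0, "az": 0, "jaw": 4}, {"dx": 0, "dy": 0, "dz": -5, "ax": 0, "ay": 0, "az": 0, "jaw": 4}, {"dx": 0, "dy": 0, "dz": -5, "ax": 0, "ay": 0, "az": 0, "jaw": 4}, {"dx": 0, "dy": 0, "dz": -4, "ax": 0, "ay": 0, "az": 0, "jaw": 4}, {"dx": 0, "dy": 0, "dz": 0, "ax": 0, "ay": 0, "az": 0, "jaw": 4}]}}

```text
clock: 11.72
position: [559.0, 290.2, 210.3]
eef_rot: [0.062, 0.998, 0.002, 0.004]
force: [0.7, 0.0, -0.7]
gripper_width: 47.4
grip_force: 32.6
```

Run:
```python
from h import *
m=manip.camera_model("wrist");o=manip.get_obs();im,d=manip.capture("wrist")
P=cloud(m,d);T=R.from_quat(o["eef_rot"]);L=T.inv().apply((P.reshape(-1,3)-o["position"])) # tool frame
k=(np.abs(L[:,1])<20)&(np.abs(L[:,2])<12)&(np.abs(L[:,0])<70);q=L[k]
print("held in tool frame x range",np.percentile(q[:,0],[0.5,99.5]),"z",np.median(q[:,2]),k.sum())
plan([526,-148,190],180,10)
```

```text
held in tool frame x range [-30.48356139  33.12955733] z 3.4657167488401486 11371
clock 11.775 pos [557.9 289.8 207.6] q [0.35 0.43 0.11 1.25 0.   0.48] rotdeg [ 0.1  0.2 -7.1] dist 439.0
{"dx":-0.23,"dy":-4.38,"dz":0.17,"ax":0.00,"ay":0.00,"az":-0.09},{"dx":-0.17,"dy":-4.39,"dz":0.17,"ax":0.00,"ay":0.00,"az":-0.09},{"dx":-0.12,"dy":-4.39,"dz":0.17,"ax":0.00,"ay":0.00,"az":-0.09},{"dx":-0.06,"dy":-4.39,"dz":0.17,"ax":0.00,"ay":0.00,"az":-0.09},{"dx":-0.01,"dy":-4.39,"dz":0.17,"ax":0.00,"ay":0.00,"az":-0.09},{"dx":0.05,"dy":-4.39,"dz":0.17,"ax":0.00,"ay":0.00,"az":-0.09},{"dx":0.10,"dy":-4.39,"dz":0.17,"ax":0.00,"ay":0.00,"az":-0.09},{"dx":0.16,"dy":-4.39,"dz":0.17,"ax":0.00,"ay":0.00,"az":-0.09},{"dx":0.21,"dy":-4.38,"dz":0.17,"ax":0.00,"ay":0.00,"az":-0.09},{"dx":0.26,"dy":-4.38,"dz":0.18,"ax":0.00,"ay":0.00,"az":-0.09}
```

Request:
{"fn": "step_arm", "kwargs": {"deltas": [{"dx": -0.2, "dy": -4.4, "dz": 0.2, "ax": 0, "ay": 0, "az": -0.1, "jaw": 4}, {"dx": -0.2, "dy": -4.4, "dz": 0.2, "ax": 0, "ay": 0, "az": -0.1, "jaw": 4}, {"dx": -0.1, "dy": -4.4, "dz": 0.2, "ax": 0, "ay": 0, "az": -0.1, "jaw": 4}, {"dx": -0.1, "dy": -4.4, "dz": 0.2, "ax": 0, "ay": 0, "az": -0.1, "jaw": 4}, {"dx": 0, "dy": -4.4, "dz": 0.2, "ax": 0, "ay": 0, "az": -0.1, "jaw": 4}, {"dx": 0, "dy": -4.4, "dz": 0.2, "ax": 0, "ay": 0, "az": -0.1, "jaw": 4}, {"dx": 0.1, "dy": -4.4, "dz": 0.2, "ax": 0, "ay": 0, "az": -0.1, "jaw": 4}, {"dx": 0.2, "dy": -4.4, "dz": 0.2, "ax": 0, "ay": 0, "az": -0.1, "jaw": 4}, {"dx": 0.2, "dy": -4.4, "dz": 0.1, "ax": 0, "ay": 0, "az": -0.1, "jaw": 4}, {"dx": 0.3, "dy": -4.3, "dz": 0.1, "ax": 0, "ay": 0, "az": 0, "jaw": 4}, {"dx": 0, "dy": 0, "dz": 0, "ax": 0, "ay": 0, "az": 0, "jaw": 4}, {"dx": 0, "dy": 0, "dz": 0, "ax": 0, "ay": 0, "az": 0, "jaw": 4}]}}

```text
clock: 13.28
position: [526.9, -148.4, 186.4]
eef_rot: [-0.0, 1.0, 0.001, -0.001]
force: [1.2, 0.7, -0.5]
gripper_width: 47.4
grip_force: 32.5
```

Run:
```python
from h import *
plan([526,-148.2,121],180,3)
```

```text
clock 13.275 pos [ 526.9 -148.4  186.4] q [-0.42  0.29 -0.15  1.14  0.   -0.42] rotdeg [ 0.1 -0.1  0. ] dist 65.0
{"dx":0.02,"dy":0.00,"dz":2.18,"ax":0.00,"ay":-0.01,"az":0.00},{"dx":0.02,"dy":0.01,"dz":2.18,"ax":0.00,"ay":-0.01,"az":0.00},{"dx":0.03,"dy":0.01,"dz":2.18,"ax":0.00,"ay":-0.01,"az":0.00}
```

Request:
{"fn": "step_arm", "kwargs": {"deltas": [{"dx": 0, "dy": 0, "dz": 2.2, "ax": 0, "ay": 0, "az": 0, "jaw": 4}, {"dx": 0.1, "dy": 0, "dz": 2.2, "ax": 0, "ay": 0, "az": 0, "jaw": 4}, {"dx": 0, "dy": 0, "dz": 2.1, "ax": 0, "ay": 0, "az": 0, "jaw": 4}, {"dx": 0, "dy": 0, "dz": 0, "ax": 0, "ay": 0, "az": 0, "jaw": 4}, {"dx": 0, "dy": 0, "dz": 0, "ax": 0, "ay": 0, "az": 0, "jaw": 4}, {"dx": 0, "dy": 0, "dz": 0, "ax": 0, "ay": 0, "az": 0, "jaw": 4}]}}

```text
clock: 14.02
position: [527.6, -148.9, 123.9]
eef_rot: [-0.001, 1.0, -0.0, 0.001]
force: [-0.0, 0.8, -0.8]
gripper_width: 47.0
grip_force: 32.5
```

Request:
{"fn": "step_arm", "kwargs": {"deltas": [{"dx": 0.1, "dy": 0, "dz": 0.2, "ax": 0, "ay": 0, "az": 0, "jaw": 4}, {"dx": 0, "dy": 0, "dz": 0, "ax": 0, "ay": 0, "az": 0, "jaw": 4}]}}

```text
clock: 14.28
position: [525.8, -149.1, 121.0]
eef_rot: [-0.0, 1.0, -0.0, 0.0]
force: [0.0, 0.3, -0.9]
gripper_width: 46.9
grip_force: 32.5
```

Request:
{"fn": "step_arm", "kwargs": {"deltas": [{"dx": 0, "dy": 0, "dz": 0.1, "ax": 0, "ay": 0, "az": 0, "jaw": 4}, {"dx": 0, "dy": 0, "dz": 0, "ax": 0, "ay": 0, "az": 0, "jaw": 4}]}}

```text
clock: 14.52
position: [525.7, -149.1, 119.7]
eef_rot: [-0.0, 1.0, -0.0, -0.0]
force: [0.1, 0.6, -1.3]
gripper_width: 47.4
grip_force: 32.5
```

Request:
{"fn": "step_arm", "kwargs": {"deltas": [{"dx": 0, "dy": 0.1, "dz": 0.2, "ax": 0, "ay": 0, "az": 0, "jaw": 4}, {"dx": 0, "dy": 0, "dz": 0, "ax": 0, "ay": 0, "az": 0, "jaw": 4}]}}

```text
clock: 14.78
position: [525.6, -147.9, 117.6]
eef_rot: [-0.0, 1.0, 0.0, -0.0]
force: [0.6, -0.5, -0.2]
gripper_width: 47.3
grip_force: 32.5
```

Request:
{"fn": "step_arm", "kwargs": {"deltas": [{"dx": 0, "dy": 0, "dz": 0.1, "ax": 0, "ay": 0, "az": 0, "jaw": 4}, {"dx": 0, "dy": 0, "dz": 0, "ax": 0, "ay": 0, "az": 0, "jaw": 4}]}}

```text
clock: 15.02
position: [525.7, -148.0, 116.7]
eef_rot: [-0.0, 1.0, -0.0, -0.0]
force: [-0.2, 0.4, -1.2]
gripper_width: 47.1
grip_force: 32.5
```

Request:
{"fn": "step_arm", "kwargs": {"deltas": [{"dx": 0, "dy": 0, "dz": 0.1, "ax": 0, "ay": 0, "az": 0, "jaw": 4}, {"dx": 0, "dy": 0, "dz": 0, "ax": 0, "ay": 0, "az": 0, "jaw": 4}]}}

```text
clock: 15.28
position: [525.7, -148.0, 115.7]
eef_rot: [-0.0, 1.0, -0.0, -0.0]
force: [0.2, 0.4, -1.0]
gripper_width: 46.8
grip_force: 32.5
```

Request:
{"fn": "step_arm", "kwargs": {"deltas": [{"dx": 0, "dy": 0, "dz": 0.1, "ax": 0, "ay": 0, "az": 0, "jaw": 4}, {"dx": 0, "dy": 0, "dz": 0, "ax": 0, "ay": 0, "az": 0, "jaw": 4}]}}

```text
clock: 15.52
position: [525.8, -148.1, 115.1]
eef_rot: [-0.0, 1.0, -0.0, 0.0]
force: [-0.5, 0.1, 2.5]
gripper_width: 47.3
grip_force: 32.8
```

Request:
{"fn": "step_arm", "kwargs": {"deltas": [{"dx": 0, "dy": 0, "dz": 0, "ax": 0, "ay": 0, "az": 0, "jaw": 6.2}, {"dx": 0, "dy": 0, "dz": 0, "ax": 0, "ay": 0, "az": 0, "jaw": 7.2}, {"dx": 0, "dy": 0, "dz": 0, "ax": 0, "ay": 0, "az": 0, "jaw": 8.5}, {"dx": 0, "dy": 0, "dz": -3, "ax": 0, "ay": 0, "az": 0, "jaw": 8.5}, {"dx": 0, "dy": 0, "dz": -5, "ax": 0, "ay": 0, "az": 0, "jaw": 8.5}, {"dx": 0, "dy": 0, "dz": -5, "ax": 0, "ay": 0, "az": 0, "jaw": 8.5}, {"dx": 0, "dy": 0, "dz": 0, "ax": 0, "ay": 0, "az": 0, "jaw": 8.5}, {"dx": 0, "dy": 0, "dz": 0, "ax": 0, "ay": 0, "az": 0, "jaw": 8.5}]}}

```text
clock: 16.52
position: [525.7, -148.0, 244.4]
eef_rot: [-0.0, 1.0, -0.0, -0.0]
force: [0.8, -0.6, -0.2]
gripper_width: 85.0
grip_force: 0.0
```

Run:
```python
from h import *
m=manip.camera_model("wrist");im,d=manip.capture("wrist")
P=cloud(m,d)
for n,a,b in(("small",104,122),("med",76,96),("large",45,62)): print(n,top_rect(P,(525,-148),a,b,75))
cv2.imwrite("pics/w3.png",im[:,:,::-1])
# hinge / lever geometry from top camera
mt=manip.camera_model("top");it,dt=manip.capture("top");cv2.imwrite("pics/t3.png",cv2.resize(it[100:260,240:440],None,fx=3,fy=3)[:,:,::-1])
o=manip.get_obs();print(o["position"],o["q"])
```

```text
small {'c': (524.4, -148.0), 'z': 111.5, 'size': (63.9, 48.0), 'yaw': 0.3, 'n': 3962}
med {'c': (524.8, -148.3), 'z': 83.5, 'size': (79.5, 58.1), 'yaw': 0.1, 'n': 1041}
large {'c': (523.5, -149.1), 'z': 53.5, 'size': (90.9, 70.0), 'yaw': 0.0, 'n': 988}
[ 524.99219139 -147.69710829  243.23664128] [-4.21403827e-01  2.59823492e-01 -4.37659620e-02  1.26987485e+00
 -1.14261206e-04 -4.22295552e-01]
```

View pics/w3.png

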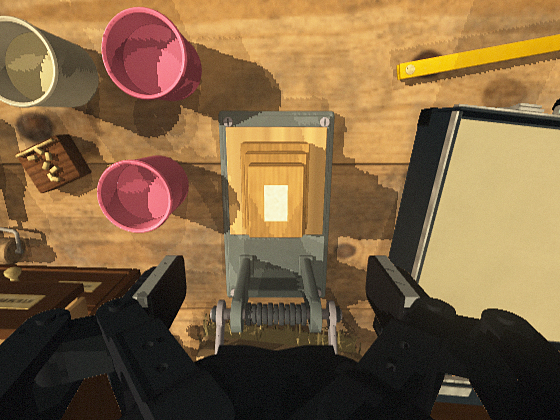

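Step 2 looks met: the three box centres agree within 1.6 mm, yaws within 0.3°, and heights 53.5/83.5/111.5 are as required. The hand is clear of the boxes. Next I'll lift and turn the hand 90° over the grip.

Run:
```python
from h import *
plan([525,-148,385],120,5)
plan([678,-149,385],90,10)
```

```text
clock 16.625 pos [ 525.  -147.7  243.2] q [-0.42  0.26 -0.04  1.27 -0.   -0.42] rotdeg [-0.  -0.2 60.1] dist 142.0
{"dx":0.01,"dy":-0.00,"dz":-2.84,"ax":-0.00,"ay":-0.00,"az":1.50},{"dx":0.00,"dy":-0.00,"dz":-2.84,"ax":-0.00,"ay":-0.00,"az":1.50},{"dx":0.00,"dy":-0.00,"dz":-2.84,"ax":-0.00,"ay":-0.00,"az":1.50},{"dx":-0.00,"dy":-0.00,"dz":-2.84,"ax":-0.00,"ay":-0.00,"az":1.50},{"dx":-0.00,"dy":-0.00,"dz":-2.84,"ax":-0.00,"ay":-0.00,"az":1.50}
clock 16.625 pos [ 525.  -147.7  243.2] q [-0.42  0.26 -0.04  1.27 -0.   -0.42] rotdeg [-0.1 -0.2 90.1] dist 209.0
{"dx":-1.53,"dy":-0.01,"dz":-1.42,"ax":-0.00,"ay":-0.00,"az":1.13},{"dx":-1.51,"dy":0.23,"dz":-1.42,"ax":-0.00,"ay":-0.00,"az":1.13},{"dx":-1.46,"dy":0.46,"dz":-1.42,"ax":-0.00,"ay":-0.00,"az":1.13},{"dx":-1.37,"dy":0.68,"dz":-1.42,"ax":-0.00,"ay":-0.00,"az":1.13},{"dx":-1.24,"dy":0.89,"dz":-1.42,"ax":-0.00,"ay":-0.00,"az":1.13},{"dx":-1.09,"dy":1.07,"dz":-1.42,"ax":-0.00,"ay":-0.00,"az":1.13},{"dx":-0.91,"dy":1.23,"dz":-1.42,"ax":-0.00,"ay":-0.00,"az":1.13},{"dx":-0.71,"dy":1.36,"dz":-1.42,"ax":-0.00,"ay":-0.00,"az":1.13},{"dx":-0.48,"dy":1.45,"dz":-1.42,"ax":-0.00,"ay":-0.00,"az":1.13},{"dx":-0.25,"dy":1.51,"dz":-1.42,"ax":-0.00,"ay":-0.00,"az":1.13}
```

Request:
{"fn": "step_arm", "kwargs": {"deltas": [{"dx": 0, "dy": 0, "dz": -3, "ax": 0, "ay": 0, "az": 1.25, "jaw": 8.5}, {"dx": 0, "dy": 0, "dz": -3, "ax": 0, "ay": 0, "az": 1.25, "jaw": 8.5}, {"dx": 0, "dy": 0, "dz": -3, "ax": 0, "ay": 0, "az": 1.25, "jaw": 8.5}, {"dx": 0, "dy": 0, "dz": -3, "ax": 0, "ay": 0, "az": 1.25, "jaw": 8.5}, {"dx": 0, "dy": 0, "dz": -2.2, "ax": 0, "ay": 0, "az": 1.25, "jaw": 8.5}, {"dx": 0, "dy": 0, "dz": 0, "ax": 0, "ay": 0, "az": 1.25, "jaw": 8.5}, {"dx": 0, "dy": 0, "dz": 0, "ax": 0, "ay": 0, "az": 1.25, "jaw": 8.5}, {"dx": 0, "dy": 0, "dz": 0, "ax": 0, "ay": 0, "az": 1.25, "jaw": 8.5}, {"dx": 0, "dy": 0, "dz": 0, "ax": 0, "ay": 0, "az": 1.25, "jaw": 8.5}, {"dx": 0, "dy": 0, "dz": 0, "ax": 0, "ay": 0, "az": 0, "jaw": 8.5}]}}

```text
clock: 17.88
position: [525.5, -147.9, 385.3]
eef_rot: [0.706, 0.708, -0.001, -0.001]
force: [-0.3, 0.6, -0.6]
gripper_width: 84.8
grip_force: 0.0
```

Request:
{"fn": "step_arm", "kwargs": {"deltas": [{"dx": 0, "dy": 3.5, "dz": 0, "ax": 0, "ay": 0, "az": 0, "jaw": 8.5}, {"dx": 0, "dy": 4, "dz": 0, "ax": 0, "ay": 0, "az": 0, "jaw": 8.5}, {"dx": 0, "dy": 4, "dz": 0, "ax": 0, "ay": 0, "az": 0, "jaw": 8.5}, {"dx": 0, "dy": 3.5, "dz": 0, "ax": 0, "ay": 0, "az": 0, "jaw": 8.5}, {"dx": 0, "dy": 0, "dz": 0, "ax": 0, "ay": 0, "az": 0, "jaw": 8.5}, {"dx": 0, "dy": 0, "dz": 0, "ax": 0, "ay": 0, "az": 0, "jaw": 8.5}]}}

```text
clock: 18.62
position: [675.5, -147.8, 385.7]
eef_rot: [0.706, 0.708, -0.001, -0.001]
force: [0.5, 0.8, 0.7]
gripper_width: 85.0
grip_force: 0.0
```

Run:
```python
from h import *
o=manip.get_obs();m=manip.camera_model("wrist");im,d=manip.capture("wrist")
cv2.imwrite("pics/w4.png",im[:,:,::-1]);P=cloud(m,d)
hsv=cv2.cvtColor(im,cv2.COLOR_RGB2HSV)
k=(P[...,2]>290)&(P[...,2]<325)&(hsv[...,1]>110)&(np.abs(P[...,0]-680)<40)&(np.abs(P[...,1]+149)<60)
q=P[k];print(k.sum(),cv2.minAreaRect(q[:,:2].astype(np.float32)),np.percentile(q,[1,50,99],axis=0).round(1),np.mean(q[q[:,2]>np.percentile(q[:,2],70)],0))
plan([678.5,-149,302],90,3)
```

```text
3659 ((680.8301391601562, -146.45223999023438), (107.1624984741211, 21.5202579498291), 89.84007263183594) [[ 670.1 -191.7  301.8]
 [ 680.5 -142.7  310.4]
 [ 691.1 -101.9  313.1]] [ 680.80376494 -146.04076892  311.98347704]
clock 18.675 pos [ 675.  -147.8  386.8] q [-0.33  0.63  0.88  1.82 -0.    1.24] rotdeg [-0.  -0.   0.1] dist 85.0
{"dx":-0.04,"dy":0.12,"dz":2.83,"ax":-0.00,"ay":-0.00,"az":0.01},{"dx":-0.04,"dy":0.12,"dz":2.83,"ax":-0.00,"ay":-0.00,"az":0.01},{"dx":-0.04,"dy":0.12,"dz":2.83,"ax":-0.00,"ay":-0.00,"az":0.01}
```

View pics/w4.png

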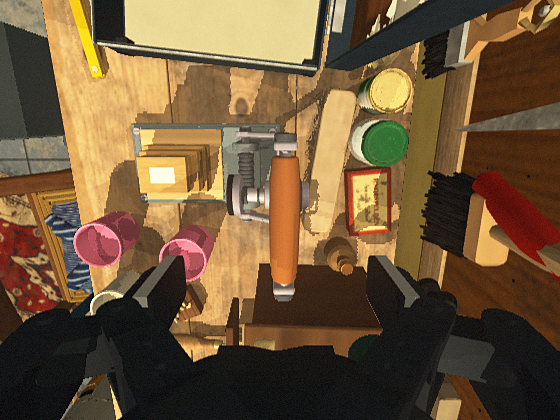

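The orange grip (pixels ~(285,150)–(285,290)) runs along y between the jaws, centred at about (680.8, -147, 302). I'll check clearance to the wall brushes behind it, then descend.

Run:
```python
from h import *
m=manip.camera_model("top");im,d=manip.capture("top");w=manip.camera_model("wrist");iw,dw=manip.capture("wrist")
Q=cloud(w,dw).reshape(-1,3);P=Q[(Q[:,0]>705)&(Q[:,2]>200)&(Q[:,2]<360)&(np.abs(Q[:,1]+149)<80)]
print(len(P), np.percentile(P,[1,10,50],axis=0).round() if len(P) else "")
```

```text
18571 [[ 844. -227.  202.]
 [ 848. -210.  220.]
 [ 874. -149.  265.]]
```

Request:
{"fn": "step_arm", "kwargs": {"deltas": [{"dx": 0, "dy": 0.3, "dz": 2.0, "ax": 0, "ay": 0, "az": 0, "jaw": 8.5}, {"dx": 0, "dy": 0.3, "dz": 0, "ax": 0, "ay": 0, "az": 0, "jaw": 8.5}]}}

```text
clock: 19.02
position: [680.4, -147.7, 366.8]
eef_rot: [0.707, 0.707, -0.0, -0.001]
force: [1.0, -0.1, -0.3]
gripper_width: 85.0
grip_force: 0.0
```

Clear: the nearest thing behind is at x 844. I'll descend 65 mm and pinch.

Request:
{"fn": "step_arm", "kwargs": {"deltas": [{"dx": 0, "dy": 0, "dz": 2.2, "ax": 0, "ay": 0, "az": 0, "jaw": 8.5}, {"dx": 0, "dy": 0, "dz": 2.2, "ax": 0, "ay": 0, "az": 0, "jaw": 8.5}, {"dx": 0, "dy": 0, "dz": 2.1, "ax": 0, "ay": 0, "az": 0, "jaw": 8.5}, {"dx": 0, "dy": 0, "dz": 0, "ax": 0, "ay": 0, "az": 0, "jaw": 6}, {"dx": 0, "dy": 0, "dz": 0, "ax": 0, "ay": 0, "az": 0, "jaw": 4}, {"dx": 0, "dy": 0, "dz": 0, "ax": 0, "ay": 0, "az": 0, "jaw": 2}, {"dx": 0, "dy": 0, "dz": 0, "ax": 0, "ay": 0, "az": 0, "jaw": 1.5}, {"dx": 0, "dy": 0, "dz": 0, "ax": 0, "ay": 0, "az": 0, "jaw": 1.5}, {"dx": 0, "dy": 0, "dz": 0, "ax": 0, "ay": 0, "az": 0, "jaw": 1.5}, {"dx": 0, "dy": 0, "dz": 0, "ax": 0, "ay": 0, "az": 0, "jaw": 1.5}, {"dx": 0, "dy": 0, "dz": 0, "ax": 0, "ay": 0, "az": 0, "jaw": 1.5}], "squeeze": 50}}

```text
clock: 20.4
position: [681.8, -148.1, 303.3]
eef_rot: [0.707, 0.707, 0.0, 0.001]
force: [-2.1, 0.1, 5.9]
gripper_width: 20.3
grip_force: 48.8
```

Run:
```python
import numpy as np
g=lambda a:np.array([110+45*np.cos(a)-190*np.sin(a),112+190*np.cos(a)+45*np.sin(a)])
A=np.r_[0,.04,.1,.18,.27,.36,.45,.54,.63,.72,.81,.9,.98,1.06,1.14,1.22,1.3,1.37,1.42,1.46,1.5,1.54,1.57]
for a,b in zip(A,A[1:]): d=(g(b)-g(a))/10; print(b.round(2),"dy%.2f dz%.2f"%(d[0],-d[1]), "pos",(g(b)+[526.8,1.3]).round(1))
```

```text
0.04 dy-0.76 dz-0.16 pos [674.2 304.9]
0.1 dy-1.16 dz-0.19 pos [662.6 306.8]
0.18 dy-1.55 dz-0.14 pos [647.1 308.3]
0.27 dy-1.76 dz-0.01 pos [629.5 308.4]
0.36 dy-1.75 dz0.14 pos [612. 307.]
0.45 dy-1.73 dz0.30 pos [594.7 304. ]
0.54 dy-1.70 dz0.46 pos [577.7 299.4]
0.63 dy-1.65 dz0.61 pos [561.2 293.3]
0.72 dy-1.59 dz0.75 pos [545.3 285.8]
0.81 dy-1.51 dz0.89 pos [530.2 276.9]
0.9 dy-1.43 dz1.02 pos [515.9 266.7]
0.98 dy-1.19 dz1.01 pos [504.1 256.5]
1.06 dy-1.10 dz1.11 pos [493.1 245.4]
1.14 dy-1.01 dz1.19 pos [483.  233.5]
1.22 dy-0.91 dz1.27 pos [473.8 220.9]
1.3 dy-0.81 dz1.34 pos [465.8 207.5]
1.37 dy-0.62 dz1.22 pos [459.6 195.3]
1.42 dy-0.39 dz0.90 pos [455.7 186.3]
1.46 dy-0.28 dz0.73 pos [452.9 179. ]
1.5 dy-0.25 dz0.74 pos [450.5 171.6]
1.54 dy-0.22 dz0.75 pos [448.3 164.1]
1.57 dy-0.14 dz0.57 pos [446.8 158.5]
```

Request:
{"fn": "step_arm", "kwargs": {"deltas": [{"dx": 0, "dy": -0.76, "dz": -0.16, "ax": 0, "ay": 0, "az": 0, "jaw": 1.5}, {"dx": 0, "dy": -1.16, "dz": -0.19, "ax": 0, "ay": 0, "az": 0, "jaw": 1.5}, {"dx": 0, "dy": -1.55, "dz": -0.14, "ax": 0, "ay": 0, "az": 0, "jaw": 1.5}, {"dx": 0, "dy": -1.76, "dz": -0.01, "ax": 0, "ay": 0, "az": 0, "jaw": 1.5}, {"dx": 0, "dy": 0, "dz": 0, "ax": 0, "ay": 0, "az": 0, "jaw": 1.5}]}}

```text
clock: 21.02
position: [629.6, -148.0, 308.6]
eef_rot: [0.707, 0.707, 0.001, 0.002]
force: [2.2, 1.1, 6.8]
gripper_width: 20.4
grip_force: 51.2
```

Tracking is perfect with low forces, so I'll continue along the arc.

Request:
{"fn": "step_arm", "kwargs": {"deltas": [{"dx": 0, "dy": -1.75, "dz": 0.14, "ax": 0, "ay": 0, "az": 0, "jaw": 1.5}, {"dx": 0, "dy": -1.73, "dz": 0.3, "ax": 0, "ay": 0, "az": 0, "jaw": 1.5}, {"dx": 0, "dy": -1.7, "dz": 0.46, "ax": 0, "ay": 0, "az": 0, "jaw": 1.5}, {"dx": 0, "dy": -1.65, "dz": 0.61, "ax": 0, "ay": 0, "az": 0, "jaw": 1.5}, {"dx": 0, "dy": -1.59, "dz": 0.75, "ax": 0, "ay": 0, "az": 0, "jaw": 1.5}, {"dx": 0, "dy": -1.51, "dz": 0.89, "ax": 0, "ay": 0, "az": 0, "jaw": 1.5}, {"dx": 0, "dy": -1.43, "dz": 1.02, "ax": 0, "ay": 0, "az": 0, "jaw": 1.5}, {"dx": 0, "dy": 0, "dz": 0, "ax": 0, "ay": 0, "az": 0, "jaw": 1.5}]}}

```text
clock: 22.02
position: [514.0, -147.9, 265.6]
eef_rot: [0.707, 0.707, -0.001, -0.001]
force: [-4.7, 1.1, 11.0]
gripper_width: 20.4
grip_force: 51.8
```

Request:
{"fn": "step_arm", "kwargs": {"deltas": [{"dx": 0, "dy": -1.19, "dz": 1.01, "ax": 0, "ay": 0, "az": 0, "jaw": 1.5}, {"dx": 0, "dy": -1.1, "dz": 1.11, "ax": 0, "ay": 0, "az": 0, "jaw": 1.5}, {"dx": 0, "dy": -1.01, "dz": 1.19, "ax": 0, "ay": 0, "az": 0, "jaw": 1.5}, {"dx": 0, "dy": -0.91, "dz": 1.27, "ax": 0, "ay": 0, "az": 0, "jaw": 1.5}, {"dx": 0, "dy": -0.81, "dz": 1.34, "ax": 0, "ay": 0, "az": 0, "jaw": 1.5}, {"dx": 0, "dy": 0, "dz": 0, "ax": 0, "ay": 0, "az": 0, "jaw": 1.5}]}}

```text
clock: 22.78
position: [463.8, -147.9, 205.1]
eef_rot: [0.707, 0.707, -0.001, -0.002]
force: [-6.4, 0.5, 7.7]
gripper_width: 20.5
grip_force: 51.3
```

Request:
{"fn": "step_arm", "kwargs": {"deltas": [{"dx": 0, "dy": -0.62, "dz": 1.22, "ax": 0, "ay": 0, "az": 0, "jaw": 1.5}, {"dx": 0, "dy": -0.39, "dz": 0.9, "ax": 0, "ay": 0, "az": 0, "jaw": 1.5}, {"dx": 0, "dy": 0, "dz": 0, "ax": 0, "ay": 0, "az": 0, "jaw": 1.5}, {"dx": 0, "dy": 0, "dz": 0, "ax": 0, "ay": 0, "az": 0, "jaw": 1.5}]}}

```text
clock: 23.28
position: [454.5, -147.9, 184.8]
eef_rot: [0.707, 0.707, -0.001, -0.001]
force: [-6.4, -0.5, 5.8]
gripper_width: 20.3
grip_force: 51.0
```

Request:
{"fn": "step_arm", "kwargs": {"deltas": [{"dx": 0, "dy": -0.28, "dz": 0.73, "ax": 0, "ay": 0, "az": 0, "jaw": 1.5}, {"dx": 0, "dy": -0.12, "dz": 0.37, "ax": 0, "ay": 0, "az": 0, "jaw": 1.5}, {"dx": 0, "dy": -0.12, "dz": 0.37, "ax": 0, "ay": 0, "az": 0, "jaw": 1.5}, {"dx": 0, "dy": 0, "dz": 0, "ax": 0, "ay": 0, "az": 0, "jaw": 1.5}, {"dx": 0, "dy": 0, "dz": 0, "ax": 0, "ay": 0, "az": 0, "jaw": 1.5}]}}

```text
clock: 23.9
position: [449.4, -147.9, 170.1]
eef_rot: [0.707, 0.707, -0.001, -0.001]
force: [-6.7, -0.1, 5.4]
gripper_width: 20.2
grip_force: 51.2
```

Request:
{"fn": "step_arm", "kwargs": {"deltas": [{"dx": 0, "dy": -0.1, "dz": 0.37, "ax": 0, "ay": 0, "az": 0, "jaw": 1.5}, {"dx": 0, "dy": 0, "dz": 0, "ax": 0, "ay": 0, "az": 0, "jaw": 1.5}, {"dx": 0, "dy": 0, "dz": 0, "ax": 0, "ay": 0, "az": 0, "jaw": 1.5}]}}

```text
clock: 24.28
position: [448.3, -147.9, 166.6]
eef_rot: [0.707, 0.707, -0.001, -0.001]
force: [-7.6, 0.6, 6.5]
gripper_width: 20.2
grip_force: 51.3
```

Request:
{"fn": "step_arm", "kwargs": {"deltas": [{"dx": 0, "dy": -0.1, "dz": 0.37, "ax": 0, "ay": 0, "az": 0, "jaw": 1.5}, {"dx": 0, "dy": 0, "dz": 0, "ax": 0, "ay": 0, "az": 0, "jaw": 1.5}, {"dx": 0, "dy": 0, "dz": 0, "ax": 0, "ay": 0, "az": 0, "jaw": 1.5}]}}

```text
clock: 24.65
position: [447.5, -147.9, 163.2]
eef_rot: [0.707, 0.707, -0.001, -0.001]
force: [-7.8, 0.5, 8.9]
gripper_width: 20.6
grip_force: 51.5
```

Run:
```python
from h import *
o=manip.get_obs();print(o["position"],o["force"])
im,d=manip.capture("side");m=manip.camera_model("side")
K=np.array(m["mtx"]);c=att(m).T@(np.array([500,-148,120])-m["eye"]);u=K@c/c[2];print(u)
x,y=int(u[0]),int(u[1]);cv2.imwrite("pics/s5.png",cv2.resize(im[y-50:y+50,x-65:x+65],None,fx=6,fy=6,interpolation=cv2.INTER_CUBIC)[:,:,::-1])
```

```text
[ 447.45936211 -147.85746825  163.24248522] [-7.76080024  0.54421984  8.91648382]
[305.74393044 220.45638362   1.        ]
```

View pics/s5.png

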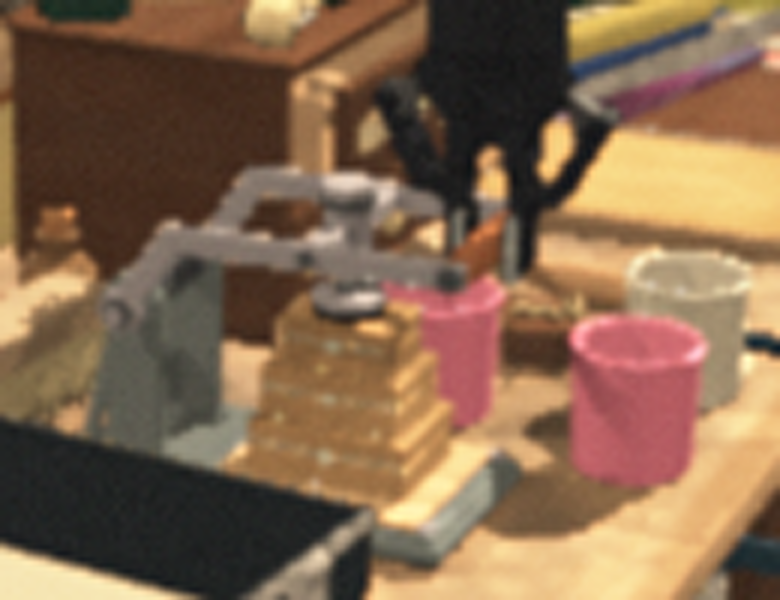

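The side view shows the pad on the small box (crop ~(348,300)) with the stack square and the lever nearly level. The vertical force rose as contact began at about z 167, as predicted for 1.52 rad. About 5 mm remains to level.

Request:
{"fn": "step_arm", "kwargs": {"deltas": [{"dx": 0, "dy": -0.07, "dz": 0.25, "ax": 0, "ay": 0, "az": 0, "jaw": 1.5}, {"dx": 0, "dy": 0, "dz": 0, "ax": 0, "ay": 0, "az": 0, "jaw": 1.5}, {"dx": 0, "dy": 0, "dz": 0, "ax": 0, "ay": 0, "az": 0, "jaw": 1.5}]}}

```text
clock: 25.08
position: [446.9, -147.9, 161.0]
eef_rot: [0.707, 0.707, -0.001, -0.001]
force: [-8.1, 1.4, 11.6]
gripper_width: 20.5
grip_force: 51.6
```

Request:
{"fn": "step_arm", "kwargs": {"deltas": [{"dx": 0, "dy": -0.06, "dz": 0.25, "ax": 0, "ay": 0, "az": 0, "jaw": 1.5}, {"dx": 0, "dy": 0, "dz": 0, "ax": 0, "ay": 0, "az": 0, "jaw": 1.5}, {"dx": 0, "dy": 0, "dz": 0, "ax": 0, "ay": 0, "az": 0, "jaw": 1.5}, {"dx": 0, "dy": 0, "dz": 0, "ax": 0, "ay": 0, "az": 0, "jaw": 1.5}]}}

```text
clock: 25.58
position: [446.3, -147.9, 158.7]
eef_rot: [0.707, 0.707, -0.001, -0.001]
force: [-8.2, 1.6, 12.3]
gripper_width: 20.4
grip_force: 51.8
```

Run:
```python
from h import *
o=manip.get_obs();print(o["clock"],o["position"],o["force"])
im,d=manip.capture("side");x,y=305,220
cv2.imwrite("pics/s6.png",cv2.resize(im[y-40:y+40,x-53:x+53],None,fx=7,fy=7,interpolation=cv2.INTER_CUBIC)[:,:,::-1])
w=manip.camera_model("wrist");iw,dw=manip.capture("wrist");P=cloud(w,dw)
try:
  for n,a,b in(("med",76,96),("large",45,62)): print(n,top_rect(P,(525,-148),a,b,75))
except Exception as e: print(e)
# arm slope: grey arm heights along x at y=-148+53 (top surface), as hold against level
m=manip.camera_model("top");it,dt=manip.capture("top");Q=cloud(m,dt).reshape(-1,3)
k=(np.abs(Q[:,1]+95)<8)&(Q[:,2]>140)&(Q[:,2]<200)&(Q[:,0]>440)&(Q[:,0]<640);q=Q[k];print(k.sum())
for lo in range(440,640,20):
  s=q[(q[:,0]>=lo)&(q[:,0]<lo+20)]
  if len(s): print(lo,len(s),s[:,2].mean().round(1))
```

```text
25.575 [ 446.33228937 -147.87081843  158.72179651] [-8.24723652  1.5944221  12.32493365]
med {'c': (521.7, -147.8), 'z': 83.7, 'size': (73.5, 58.4), 'yaw': 0.2, 'n': 2706}
large {'c': (524.0, -149.0), 'z': 53.7, 'size': (92.1, 69.3), 'yaw': 0.1, 'n': 1938}
216
440 35 163.7
460 20 161.2
480 24 162.0
500 24 164.9
520 38 163.4
540 23 165.2
560 17 164.3
580 13 164.8
600 14 163.4
620 8 146.3
```

View pics/s6.png

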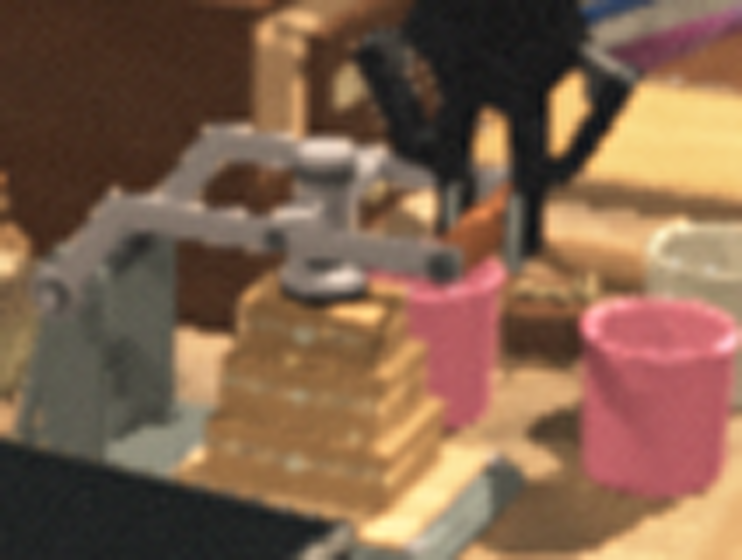

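The arms are level and the stack is square. The grip force rose by 6.9 N since contact, which corresponds to about 12 N at the pad and a spring compression of about 6 mm, half way. I'm handing in while still holding the lever.

```bash
python3 -c "
from rig import manip
print(manip.hand_in())"
```

```text
the job is handed in; nothing more can be done
None
```

I handed the job in with the lever still held level: the three boxes are stacked square on the press bed, the pad's spring is about half compressed (roughly 6 mm, worked out from the grip force), and the paste pot was not touched; the hand-in returned no verdict.

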